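# Set the variable transformer to the marked line and switch it on

### The arm

A 7-joint arm with a two-finger parallel gripper is mounted at the origin on the work surface. World frame = base frame: x ahead of the robot, y to its left, z up, the work surface at z = 0. Lengths are in m, angles in rad, forces in N, time in s.
With the tool pointing down it reaches from about 0.425 to 0.925 m from the base axis. Payload 6.8 kg.
Tool frame: the origin (TCP) lies midway between the tips of the shut fingers; the grasp point (between the pads) lies 19 mm behind it; x points along the fingers, y is the direction in which the jaws open and shut, and the axes are right-handed (so a half turn about x gives the same grasp; the last joint's range is limited). The gripper opens to 88 mm and grips with 3 to 60 N. Pads are 20 mm wide; open, the fingers measure 115 mm over their backs; the gripper's body (75 mm by 178 mm) begins 61 mm behind the grasp point.
Start: joints at [-1.34, 0.477, 0.022, 1.555, -0.011, 1.109, -0.083], TCP at [0.224, 0.637, 0.223] pointing down, gripper open.
Joint ranges: [-2.96, 2.96], [-0.34, 2.1], [-1.41, 1.46], [0.24, 2.44], [-1.37, 4.51], [0.17, 1.92], [-2.96, 2.96]. Speed limits (rad/s): [2.39, 2.39, 3.14, 3.14, 3.14, 3.14, 3.14].

### API

Orientations are given as a unit quaternion [w, x, y, z].
In Python, from rig import robot gives the robot as it stands.
- The arm moves only by the shell command python3 -m creep 'ROWS' [FORCE]. ROWS is text: rows parted by semicolons, each of 7 numbers parted by spaces: the shift along the world's x, y, z in units of 30 mm (1.0 is 30 mm), then the turn, a rotation vector about the world's x, y, z in units of 5 degrees (1.0 is 5 degrees), then the finger opening in mm, from 0 to 87.8. In form: x y z wx wy wz hand; .... A call has 1 to 10 rows; each row shifts and turns the commanded pose from where the row before left it; what a row does not reach is not made up. A row lasts 1/12 s, in which the tool goes at most 41.7 mm and 7.16 degrees, less where a joint would pass 70% of its speed; a pose out of reach is approached as far as the arm can. A call is refused whole if a number of a shift passes 1 or a number of a turn 1, either way. A call with a gripper value outside its range is refused whole. The fingers move at their own pace and stop on an object; FORCE is the grip in N (left out, the last holds). Time passes only in rows, so rows that do not move let the fingers close. It gives the time, the measured TCP pose, the force and the opening at its end, in the units of the state.
- robot.read_state(): the state, without advancing time (a new reading comes with each control period).
- robot.grab_frame(name): name is "scene" or "top"; returns a dict with "color" (400x640x3 uint8, red, green, blue), "vertical_fov" (degrees; the focal length in pixels is half the picture's height over the tangent of half this angle, whatever the lens; pixels are square), "cx", "cy" (the principal point, pixels), "k1" (the pictures are not rectified: a ray, as slopes to the right and down, at radius r is drawn at 1 + k1 r^2 times it, then the intrinsics apply), "world_from_camera" (4x4, takes a point from camera to world coordinates). Camera axes: x right, y down, z forward; pixel columns grow to the right and rows downward; lengths in m; the calibration is good to about 2 mm. A picture is of the moment at which its call begins. There is no depth.
- robot.job_done(): hands the job in, once; it reports no verdict.
Trained networks look in a picture, given as the dict that the camera call returned (one of the last four; its "shot" number tells which), for a name from the list of things; names that differ only in an ending like _2 or _b are one class to them, and where a whole thing is asked for, a point or a joint stands for the part that bears it (a point fixed in the world has none). Each returns a list of dicts, best first, with "score" (0 to 1); they miss things now and then, are a little off and sometimes report something else, mostly with a low value. They report only what shows in the picture. A call takes as long as a camera call.
- robot.trace(picture, target): "pixels" (400x640 bool, what is visible of it) and "at" ([column, row] in pixels, amid what is visible of it).
The state is a dict: "t": time; "joint_pos": joint angles; "qd": joint speeds; "tau": joint torques, N m; "eef_pos": TCP position; "ee_rot": TCP orientation; "force": force on the tool from outside, world axes, zero at the start; "moment": the same for the moment, N m; "finger_gap": finger opening in m.
Only numpy, scipy, OpenCV 4.12 (cv2) and the standard library are available. Lean on these libraries where they do the work, as an engineer would, in place of code of your own. Each camera call takes 0.05 s, during which the arm holds its last target.

### The job

On the grey variable transformer, push the pointer of the dial round clockwise with a fingertip until its white index mark lines up with the one long line of the scale ring. Only then press the round output button beside it right down and let it come up again, leaving the dial on the line. Work gently: grip and lift nothing, do not shift the transformer, and leave the other things where they are.

Things in the scene. Friction and masses are not known exactly. Their poses are not given: they have to be found in the camera images.
- transformer: variable transformer: grey metal box 180 (its x) x 260 (its y) mm, flat top panel 105 mm above the table, about 5 kg, standing loose on rubber feet. Origin at the centre of its underside, x pointing to its rear, y to its left, z up. The dial is on the left of its top, the output button on the right
- dial_axis (a point): the dial's vertical turning axis where it meets the top panel (105 mm up), at x 0, y +45 mm in the transformer's frame. The dial is a grey disc of 50 mm radius, its upper face 16 mm above the panel, with an upright black pointer bar on it. Friction holds it where it is left; no spring or click stops
- pointer_bar (a point): point in the pointer bar, 35 mm from the axis and 29 mm above the panel. The bar is straight, 14 mm wide, reaches from the axis to 48 mm radius on one side only, its top 42 mm above the panel (26 mm above the disc); at the axis a round hub of 17 mm radius and the same height. About 3 N sideways at this point turns the dial
- dial (a joint): angle of the dial, rad, growing clockwise seen from above, limits -0.1 and 4.8. At 0 the pointer bar points to the transformer's front left, that is along (-0.707, +0.707) in the transformer's x, y; at value q it points along the direction 135 degrees - q from the transformer's x axis
- index_mark (a point): the dial's index mark: the white line on the outer end of the pointer bar, carried down the rim of the disc; this point is at 53 mm radius from the axis, 2 mm above the panel, straight out along the bar
- scale (a joint): angle of the flat aluminium scale ring round the dial, rad, same zero and direction as dial, so the index mark is at the long line when dial equals scale. The ring lies flush on the panel, is preset and stays where it is. At the start the long line lies clockwise of the pointer
- long_line (a point): inner end of the target line, at 53 mm radius from the axis, 2 mm above the panel. Of the black lines on the ring (one every 0.26 rad) it is the only long and broad one: 23 mm long and 4 mm wide, against 7 mm and 1.8 mm for the rest
- output_button_top (a point): centre of the top of the round black output button (28 mm diameter, at x -25 mm, y -88 mm in the transformer's frame), pressed straight down; it moves with the button
- output_button (a joint): travel of the button, m: 0 up, 0.006 fully down; a spring returns it, fully down takes 5 N
- small_motor: small bare steel motor can, 26 mm diameter, 40 mm tall with shaft, standing loose on the transformer's top panel behind the button; origin at its foot
- multimeter: hand-held multimeter lying face up, 185 x 88 x 49 mm, grey with a black face; it has a small rotary switch of its own that is not part of the job; origin at the centre of its underside
- screwdriver: screwdriver lying on the table, black handle; origin under its middle
- mug: terracotta mug, 76 mm wide, 85 mm tall; origin at its foot
- screw_tray: white divided tray 120 x 90 x 30 mm; origin at the centre of its underside
- core_block: small wound iron core 65 x 55 x 58 mm; origin at the centre of its underside
- flux_jar: amber jar, 44 mm wide, 50 mm tall; origin at its foot

How it is judged:
By the outcome, as a careful person would: the job done as asked, in the order asked, and still so for the second after the job is handed in, with the robot touching nothing.
It also fails if it takes over 48 s, if anything falls off the work surface, if the arm or the gripper's body presses on something with over 40 N, if the wrist force passes 120 N, or if a joint passes its speed limit or range.

## Working session

There is one attempt and no reset: what is moved stays moved. The work goes in short steps, Python scripts to look and compute and a shell command to move; the robot and the scene stay as the last step left them, time stands still between calls to the robot, and variables do not carry over. Pictures are saved under pics/ and viewed, and the job is handed in when it is done.

```bash
ls; mkdir -p pics; cat > h.py <<'E'
import numpy as np,cv2
from rig import robot
def K(f):
    h=f["color"].shape[0]; fl=h/2/np.tan(np.radians(f["vertical_fov"])/2)
    return fl
def ray(f,px):
    fl=K(f); d=np.array([(px[0]-f["cx"])/fl,(px[1]-f["cy"])/fl]); u=d.copy()
    for _ in range(30): u=d/(1+f["k1"]*(u@u))
    T=np.array(f["world_from_camera"]); return T[:3,3],T[:3,:3]@np.array([u[0],u[1],1])
def atz(f,px,z):
    o,d=ray(f,px); return o+d*(z-o[2])/d[2]
def proj(f,p):
    T=np.array(f["world_from_camera"]); c=T[:3,:3].T@(np.array(p)-T[:3,3]); u=c[:2]/c[2]; u=u*(1+f["k1"]*(u@u)); return u*K(f)+[f["cx"],f["cy"]]
def save(f,n): cv2.imwrite("pics/"+n,cv2.cvtColor(f["color"],cv2.COLOR_RGB2BGR))
E
python3 - <<'E'
from h import *
np.set_printoptions(precision=4,suppress=True)
for n in("scene","top"):
    f=robot.grab_frame(n); save(f,n+"0.png"); print(n,f["vertical_fov"],f["k1"],f["world_from_camera"])
    for t in("transformer","dial_axis","pointer_bar","index_mark","long_line","output_button_top","small_motor"):
        r=robot.trace(f,t)
        for q in r[:2]: print(t,round(q["score"],2),q["at"],q["pixels"].sum(),atz(f,q["at"],.107))
s=robot.read_state();print(s)
E
```

```text
pics
scene 52.91067354630417 -0.09608227818233994 [[ 0.4086  0.5503 -0.7281  1.2689]
 [ 0.9126 -0.2371  0.333  -0.3092]
 [ 0.0106 -0.8006 -0.5991  0.6772]
 [ 0.      0.      0.      1.    ]]
transformer 0.76 [291.7, 210.9] 7827 [ 0.5891 -0.0551  0.107 ]
transformer 0.72 [417.7, 202.0] 319 [0.6764 0.2331 0.107 ]
dial_axis 0.87 [286.5, 209.9] 7817 [ 0.5809 -0.0647  0.107 ]
pointer_bar 0.84 [307.4, 188.1] 983 [0.5196 0.0141 0.107 ]
index_mark 0.74 [306.9, 184.7] 947 [0.5055 0.0188 0.107 ]
long_line 0.78 [302.2, 201.6] 988 [ 0.5659 -0.0193  0.107 ]
long_line 0.46 [419.8, 201.1] 347 [0.6754 0.24   0.107 ]
output_button_top 0.64 [250.5, 192.1] 84 [ 0.4803 -0.1203  0.107 ]
small_motor 0.56 [254.0, 213.2] 216 [ 0.5631 -0.1371  0.107 ]
small_motor 0.46 [302.8, 200.7] 968 [ 0.5632 -0.0166  0.107 ]
top 54.92427069827963 -0.0739278258673314 [[ 0.0196 -0.996   0.0867  0.4756]
 [-0.9998 -0.02   -0.0029  0.0189]
 [ 0.0046 -0.0866 -0.9962  1.2273]
 [ 0.      0.      0.      1.    ]]
transformer 0.72 [333.9, 215.4] 5353 [ 0.5229 -0.0346  0.107 ]
transformer 0.28 [400.3, 148.0] 1166 [ 0.7269 -0.2291  
[... 527 characters left out ...]
0.4139 0.3416 0.107 ]
output_button_top 0.57 [364.1, 222.6] 78 [ 0.5036 -0.1229  0.107 ]
small_motor 0.62 [369.7, 197.6] 61 [ 0.577  -0.1387  0.107 ]
small_motor 0.26 [220.9, 194.1] 172 [0.5786 0.2978 0.107 ]
{'t': 0.8, 'joint_pos': array([-1.3401,  0.477 ,  0.0224,  1.5554, -0.0115,  1.1093, -0.0831]), 'qd': array([-0.0001, -0.0012, -0.002 , -0.0009, -0.0016,  0.0008, -0.0011]), 'tau': array([ -0.0003, -58.2663,   1.5323, -27.2926,  -0.0546,   0.0098,
         0.    ]), 'eef_pos': array([0.2244, 0.6367, 0.2227]), 'ee_rot': array([ 0.697 ,  0.1193,  0.697 , -0.1192]), 'force': array([ 0.3469, -0.2269,  0.91  ]), 'moment': array([ 0.0308, -0.0599,  0.0638]), 'finger_gap': 0.08818461834722294}
```

```bash
python3 - <<'E'
import cv2
a=cv2.imread("pics/top0.png");cv2.imwrite("pics/top0c.png",cv2.resize(a[150:280,260:410],None,fx=5,fy=4.6,interpolation=cv2.INTER_CUBIC)[:600])
a=cv2.imread("pics/scene0.png");cv2.imwrite("pics/scene0c.png",cv2.resize(a[140:280,220:400],None,fx=4.2,fy=4.2,interpolation=cv2.INTER_CUBIC))
E
```

```text
(no output)
```

View pics/top0.png

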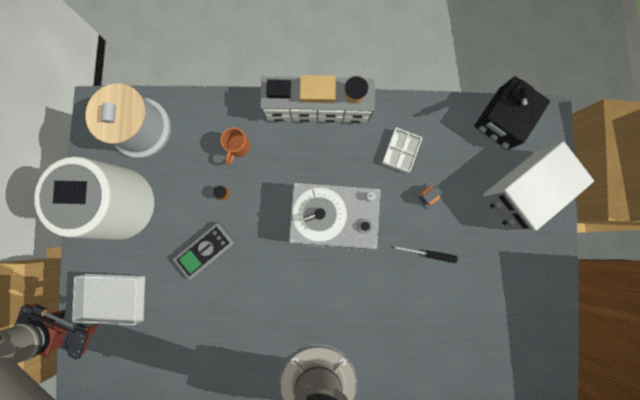

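View pics/scene0.png

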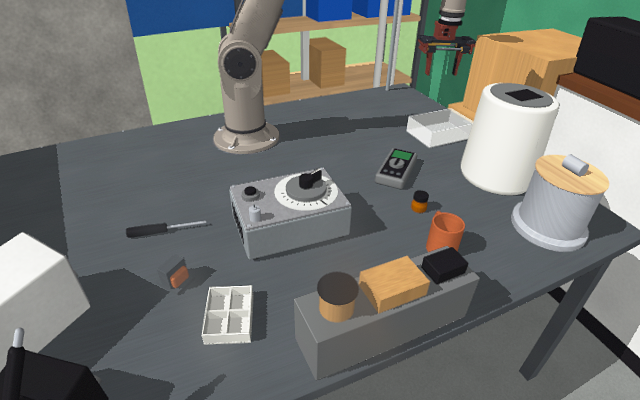

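```bash
sleep 1
```

```text
(no output)
```

View pics/top0c.png

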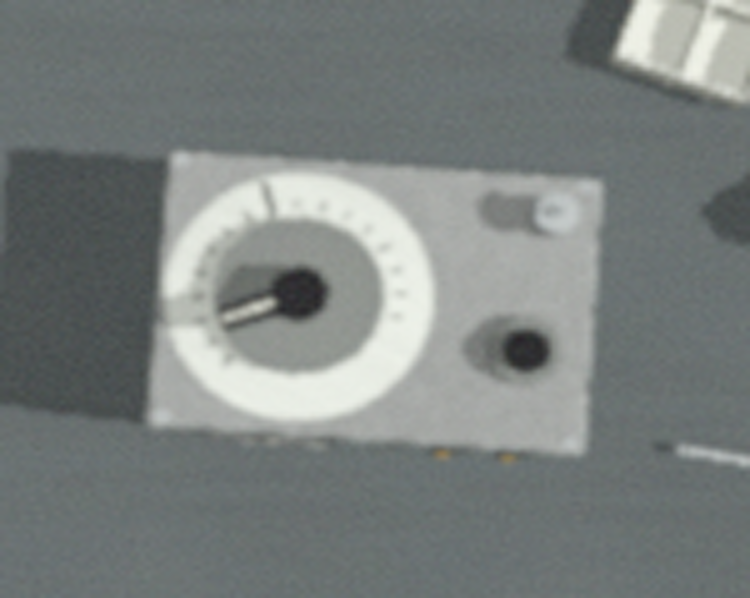

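View pics/scene0c.png

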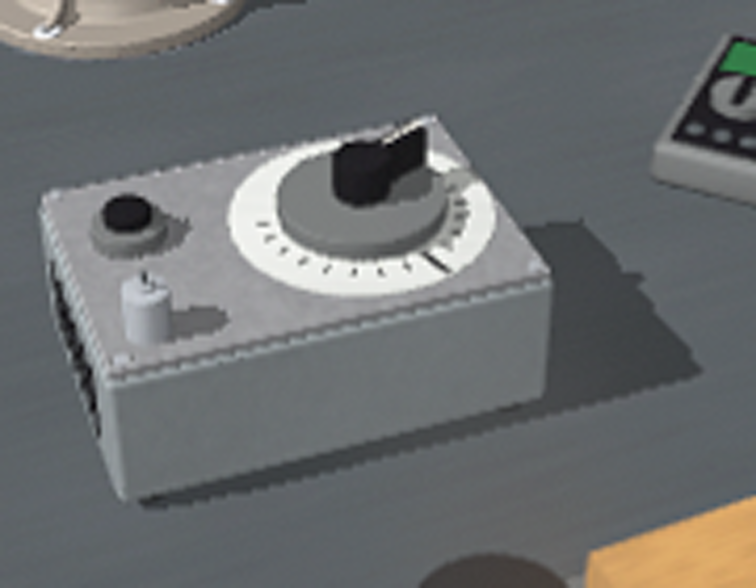

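```bash
python3 - <<'E'
from h import *
np.set_printoptions(precision=4,suppress=True)
f=robot.grab_frame("top"); g=robot.grab_frame("scene")
P=lambda u,v:(260+u/5-.4,150+v/4.6-.4)
c=np.array([atz(f,P(*q),.105)[:2] for q in((172,152),(602,180),(583,453),(150,422))])
print("corners RL RR FR FL",c, c.mean(0))
m=np.array([[.09,.13],[.09,-.13],[-.09,-.13],[-.09,.13]])
z=((c-c.mean(0))@[1,1j]); w=m@[1,1j]; r=(np.conj(w)@z)/(abs(w)**2).sum(); yaw=np.angle(r);print("yaw",np.degrees(yaw),abs(r))
# refine by edge model: rectify both views
def rect(fr,z,cen,half,n):
    s=np.linspace(-half,half,n); 
    X,Y=np.meshgrid(s,s) # rows: x from + to -
    pts=np.stack([cen[0]-Y,cen[1]-X,np.full_like(X,z)],-1).reshape(-1,3)
    uv=np.array([proj(fr,p) for p in pts]).reshape(n,n,2).astype(np.float32)
    return cv2.remap(fr["color"],uv[...,0],uv[...,1],cv2.INTER_CUBIC)
R=np.array([[np.cos(yaw),-np.sin(yaw)],[np.sin(yaw),np.cos(yaw)]])
cen=c.mean(0); print("dial axis",cen+R@[0,.045],"button",cen+R@[-.025,-.088])
a=np.hstack([rect(f,.105,cen,.16,380),rect(g,.105,cen,.16,380)])
cv2.imwrite("pics/rect.png",a[...,::-1])
E
```

```text
corners RL RR FR FL [[ 0.6169  0.084 ]
 [ 0.604  -0.1692]
 [ 0.4304 -0.1593]
 [ 0.4451  0.0926]] [ 0.5241 -0.038 ]
yaw -3.1089732438944604 0.9688652052463116
dial axis [0.5265 0.007 ] button [ 0.4944 -0.1245]
```

View pics/rect.png

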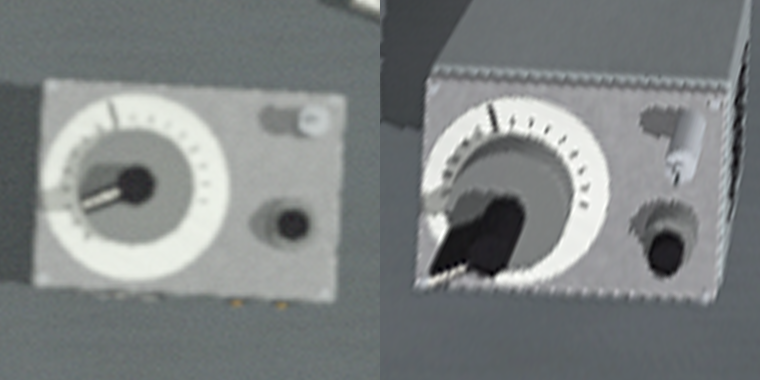

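```bash
cat > st.py <<'E'
import numpy as np
from scipy.spatial.transform import Rotation as Ro
from rig import robot
np.set_printoptions(precision=4,suppress=True)
def st():
    s=robot.read_state();q=s["ee_rot"];R=Ro.from_quat([*q[1:],q[0]]).as_matrix()
    print("t",round(s["t"],2),"p",s["eef_pos"],"x",R[:,0],"yaw of tool y",np.degrees(np.arctan2(R[1,1],R[0,1])).round(2),"j",s["joint_pos"],"F",s["force"],"gap",s["finger_gap"])
    return s
if __name__=="__main__": st()
E
python3 st.py
```

```text
t 0.9 p [0.2244 0.6366 0.2227] x [ 0.      0.0001 -1.    ] yaw of tool y 70.58 j [-1.34    0.477   0.0224  1.5554 -0.0115  1.1093 -0.0831] F [ 0.3111 -0.3313  0.1127] gap 0.08779633268391852
```

```bash
python3 -m creep '0.42 -1 0 0 0 -0.45 0;0.42 -1 0 0 0 -0.45 0;0.42 -1 0 0 0 -0.45 0;0.42 -1 0 0 0 -0.45 0;0.42 -1 0 0 0 -0.45 0;0.42 -1 0 0 0 -0.45 0;0.42 -1 0 0 0 -0.45 0;0.42 -1 0 0 0 -0.45 0;0.42 -1 0 0 0 -0.45 0;0.42 -1 0 0 0 -0.45 0' 10
python3 -m creep '0.42 -1 0 0 0 -0.45 0;0.42 -1 0 0 0 -0.45 0;0.42 -1 0 0 0 -0.45 0;0.42 -1 0 0 0 -0.45 0;0.42 -1 0 0 0 -0.45 0;0.42 -1 0 0 0 -0.45 0;0.42 -1 0 0 0 -0.45 0;0.42 -1 0 0 0 -0.45 0;0.42 -1 0 0 0 -0.45 0;0 0 0 0 0 0 0' 
python3 st.py
```

```text
t: 1.73
eef_pos: [0.3508, 0.3352, 0.2229]
ee_rot: [0.66, 0.254, 0.66, -0.253]
force: [-0.0, -0.1, 0.2]
finger_gap: 0.0245
t: 2.57
eef_pos: [0.4656, 0.0606, 0.2233]
ee_rot: [0.605, 0.368, 0.603, -0.368]
force: [-0.3, -0.1, -0.4]
finger_gap: 0.0007
t 2.57 p [0.4656 0.0606 0.2233] x [ 0.0022 -0.0015 -1.    ] yaw of tool y 27.25 j [-0.6902  0.1322  0.4719  2.0548 -0.0704  0.9682  0.2937] F [-0.3456 -0.0846 -0.4496] gap 0.0006628711396036691
```

```bash
python3 -m creep '0.2 -0.65 0 0 0 -0.2 0;0.2 -0.65 0 0 0 0 0;0 0 -0.7 0 0 0 0;0 0 -0.8 0 0 0 0;0 0 -0.5 0 0 0 0;0 0 0 0 0 0 0;0 0 0 0 0 0 0'
python3 st.py
python3 - <<'E'
from h import *
f=robot.grab_frame("top"); g=robot.grab_frame("scene")
a=cv2.resize(f["color"][160:270,260:400],None,fx=2.8,fy=2.8,interpolation=cv2.INTER_CUBIC)
b=cv2.resize(g["color"][130:240,220:360],None,fx=2.8,fy=2.8,interpolation=cv2.INTER_CUBIC)
cv2.imwrite("pics/a1.png",np.hstack([a,b])[...,::-1])
E
```

```text
t: 3.15
eef_pos: [0.4754, 0.0278, 0.1625]
ee_rot: [0.602, 0.37, 0.603, -0.371]
force: [0.2, -0.4, 1.0]
finger_gap: 0.0007
t 3.15 p [0.4754 0.0278 0.1625] x [-0.0013 -0.0005 -1.    ] yaw of tool y 26.85 j [-0.6059  0.2393  0.4841  2.104  -0.1494  0.8318  0.4362] F [ 0.1654 -0.4208  0.9899] gap 0.0006623300025551623
```

View pics/a1.png

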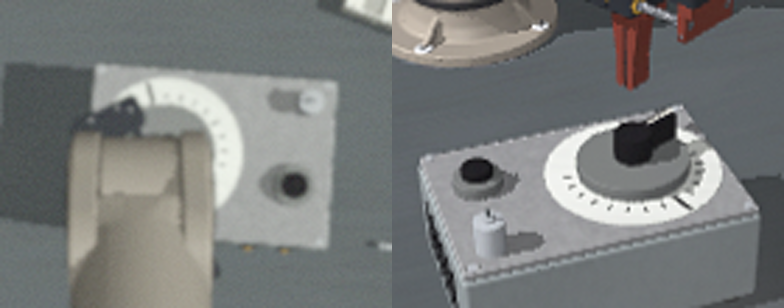

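```bash
cat > ov.py <<'E'
from h import *
from rig import robot
AX=np.array([.526,.007])
def ov(name,thb,thl,tcp=None,yaw=None,win=(230,140,130,100),s=6,cams=("scene",),ax=AX):
    out=[]
    for c in cams:
        f=robot.grab_frame(c); x0,y0,w,h=win if c=="scene" else (280,175,90,70)
        im=cv2.resize(f["color"][y0:y0+h,x0:x0+w],None,fx=s,fy=s,interpolation=cv2.INTER_CUBIC)[...,::-1].copy()
        raw=im.copy()
        def pl(pts,col,close=True):
            q=np.array([(proj(f,p)-[x0,y0]+.5)*s for p in pts]); cv2.polylines(im,[np.int32(np.round(q*8))],close,col,1,cv2.LINE_AA,3)
        def bx(th,r,t,z):
            u=np.array([np.cos(th),np.sin(th)]);v=np.array([-u[1],u[0]]);return [*(ax+r*u+t*v),z]
        b=np.radians(thb);l=np.radians(thl)
        pl([bx(b,0,.007,.147),bx(b,.048,.007,.147),bx(b,.048,-.007,.147),bx(b,0,-.007,.147)],(0,255,0))
        pl([bx(b,.048,.007,.147),bx(b,.048,.007,.121),bx(b,.048,-.007,.121),bx(b,.048,-.007,.147)],(0,255,255),False)
        pl([bx(b,.048,0,.121),bx(b,.051,0,.121),bx(b,.053,0,.107)],(0,0,255),False)
        for r,z in((.05,.121),(.053,.105),(.079,.105),(.017,.147)): pl([bx(t,r,0,z) for t in np.linspace(0,2*np.pi,60)],(255,100,0))
        pl([bx(l,.053,.002,.106),bx(l,.076,.002,.106),bx(l,.076,-.002,.106),bx(l,.053,-.002,.106)],(255,0,255))
        if tcp is not None:
            y=np.radians(yaw);u=np.array([np.cos(y),np.sin(y)]);v=np.array([-u[1],u[0]])
            pl([[*(np.array(tcp[:2])+a*.0135*u+e*.01*v),tcp[2]] for a,e in((1,1),(1,-1),(-1,-1),(-1,1))],(255,255,0))
        out+= [raw,im] if len(cams)==1 else [im]
    o=np.vstack(out) if len(cams)==1 and w>h else np.hstack(out)
    k=min(1,800/o.shape[1],600/o.shape[0]); 
    cv2.imwrite("pics/"+name,cv2.resize(o,None,fx=k,fy=k,interpolation=cv2.INTER_AREA))
E
python3 - <<'E'
from ov import *
ov("o1.png",116,18,[.4754,.0278,.1625],26.85,win=(262,130,100,95),s=6)
E
```

```text
(no output)
```

View pics/o1.png

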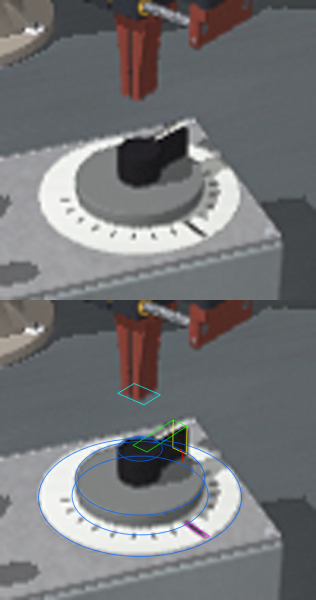

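```bash
sed -i 's/np.vstack(out) if len(cams)==1 and w>h else np.hstack(out)/np.hstack(out)/' ov.py
python3 - <<'E'
from ov import *
ov("o2.png",116,18,[.4754,.0278,.1625],26.85,win=(270,150,75,70),s=8)
E
```

```text
(no output)
```

View pics/o2.png

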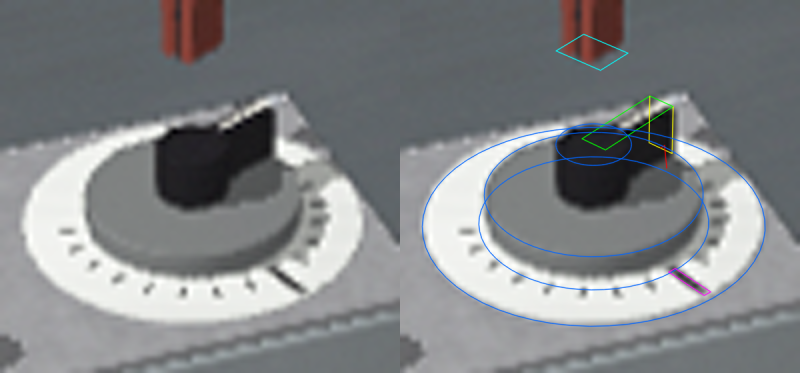

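```bash
python3 -m creep '0 0 -0.4 0 0 0 0;0 0 -0.4 0 0 0 0;0 0 -0.27 0 0 0 0;0 0 0 0 0 0 0;0 0 0 0 0 0 0'
python3 st.py; python3 - <<'E'
from ov import *
ov("o3.png",116,17.5,[.4754,.0278,.130],26.85,win=(270,150,75,70),s=8)
E
```

```text
t: 3.77
eef_pos: [0.4758, 0.0276, 0.1308]
ee_rot: [0.602, 0.37, 0.602, -0.37]
force: [0.4, -0.1, -0.3]
finger_gap: 0.0005
t 3.77 p [0.4758 0.0276 0.1308] x [-0.0001 -0.     -1.    ] yaw of tool y 26.83 j [-0.5837  0.2925  0.4673  2.131  -0.1903  0.7571  0.4738] F [ 0.3924 -0.0606 -0.2771] gap 0.0004752392632452292
```

View pics/o3.png

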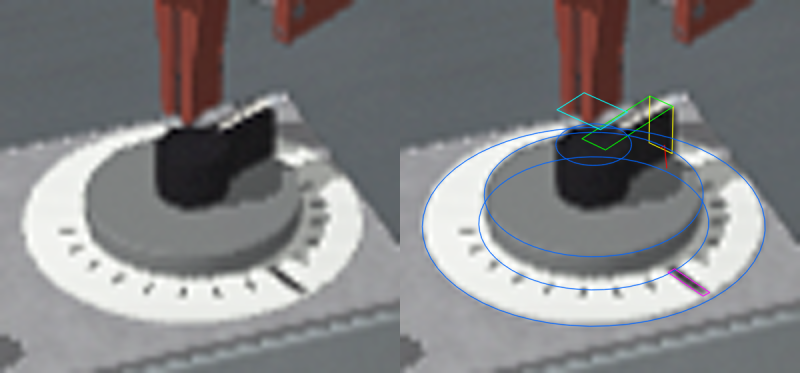

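```bash
cat > arc.py <<'E'
import numpy as np,sys
AX=np.array([.526,.007])
def P(th,r,d):
    t=np.radians(th);u=np.array([np.cos(t),np.sin(t)]);v=np.array([-u[1],u[0]]);return AX+r*u+d*v
def table(p0,th0,th1,step,r,d):
    c=np.array(p0[:2])
    for th in np.arange(th0,th1-1e-6,-step):
        n=P(th,r,d); k=np.round((n-c)/.03,2); c=c+k*.03; print(th,k,c.round(4))
if __name__=="__main__": table(np.array([.4758,.0276]),116,28,4,.037,.0205)
E
python3 arc.py
```

```text
116.0 [0.52 0.12] [0.4914 0.0312]
112.0 [0.06 0.08] [0.4932 0.0336]
108.0 [0.06 0.08] [0.495 0.036]
104.0 [0.07 0.06] [0.4971 0.0378]
100.0 [0.08 0.07] [0.4995 0.0399]
96.0 [0.07 0.06] [0.5016 0.0417]
92.0 [0.09 0.05] [0.5043 0.0432]
88.0 [0.08 0.05] [0.5067 0.0447]
84.0 [0.09 0.04] [0.5094 0.0459]
80.0 [0.09 0.04] [0.5121 0.0471]
76.0 [0.1  0.03] [0.5151 0.048 ]
72.0 [0.09 0.02] [0.5178 0.0486]
68.0 [0.1  0.01] [0.5208 0.0489]
64.0 [0.1  0.01] [0.5238 0.0492]
60.0 [0.1 0. ] [0.5268 0.0492]
56.0 [ 0.1 -0. ] [0.5298 0.0492]
52.0 [ 0.09 -0.01] [0.5325 0.0489]
48.0 [ 0.1  -0.02] [0.5355 0.0483]
44.0 [ 0.1  -0.03] [0.5385 0.0474]
40.0 [ 0.09 -0.03] [0.5412 0.0465]
36.0 [ 0.09 -0.04] [0.5439 0.0453]
32.0 [ 0.09 -0.04] [0.5466 0.0441]
28.0 [ 0.08 -0.05] [0.549  0.0426]
```

```bash
python3 -m creep '0.18 0.04 0 0 0 -0.05 0;0.17 0.04 0 0 0 -0.05 0;0.17 0.04 0 0 0 -0.05 0;0.06 0.08 0 0 0 -0.8 0;0.06 0.08 0 0 0 -0.8 0;0.07 0.06 0 0 0 -0.8 0;0.08 0.07 0 0 0 -0.8 0;0.07 0.06 0 0 0 -0.8 0;0 0 0 0 0 0 0'
python3 st.py; python3 - <<'E'
from ov import *
ov("o4.png",96,17.5,[.5016,.0417,.130],6,win=(270,150,75,70),s=8)
E
```

```text
t: 4.57
eef_pos: [0.5021, 0.042, 0.1306]
ee_rot: [0.525, 0.473, 0.525, -0.473]
force: [-1.2, 0.7, -0.1]
finger_gap: 0.0007
t 4.57 p [0.5021 0.042  0.1306] x [-0.0001 -0.0005 -1.    ] yaw of tool y 5.96 j [-0.6528  0.3487  0.5433  2.075  -0.253   0.7812  0.149 ] F [-1.2292  0.7148 -0.1172] gap 0.0006745473480053278
```

View pics/o4.png

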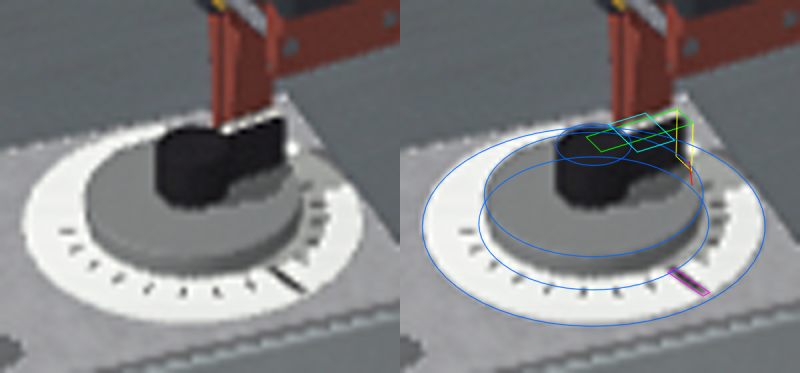

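```bash
python3 -m creep '0.09 0.05 0 0 0 -0.8 0;0.08 0.05 0 0 0 -0.8 0;0.09 0.04 0 0 0 -0.8 0;0.09 0.04 0 0 0 -0.8 0;0.1 0.03 0 0 0 -0.8 0;0.09 0.02 0 0 0 -0.8 0;0.1 0.01 0 0 0 -0.8 0;0.1 0.01 0 0 0 -0.8 0;0.1 0 0 0 0 -0.8 0;0 0 0 0 0 0 0'
python3 st.py; python3 - <<'E'
from ov import *
ov("o5.png",64,17.5,[.5268,.0492,.130],-30,win=(270,150,75,70),s=8)
E
```

```text
t: 5.45
eef_pos: [0.527, 0.0494, 0.1305]
ee_rot: [-0.354, -0.612, -0.354, 0.612]
force: [-0.6, 0.6, -0.4]
finger_gap: 0.0001
t 5.45 p [0.527  0.0494 0.1305] x [-0.0003 -0.0002 -1.    ] yaw of tool y -29.92 j [-0.7551  0.4228  0.6896  2.0242 -0.3657  0.8178 -0.3763] F [-0.6026  0.636  -0.3641] gap 8.027414480938098e-05
```

View pics/o5.png

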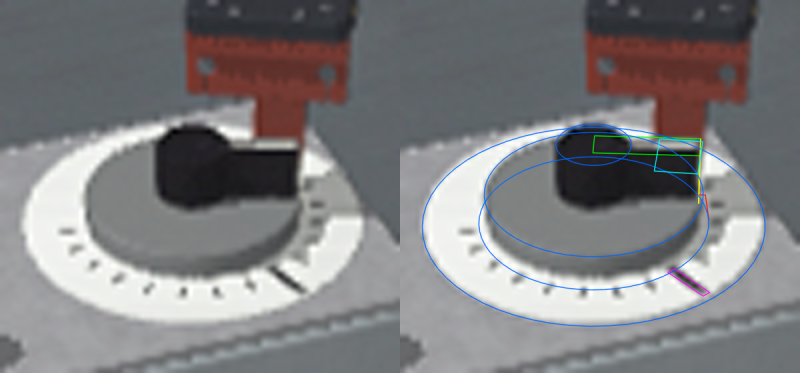

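```bash
python3 -m creep '0.1 0 0 0 0 -0.8 0;0.09 -0.01 0 0 0 -0.8 0;0.1 -0.02 0 0 0 -0.8 0;0.1 -0.03 0 0 0 -0.8 0;0.09 -0.03 0 0 0 -0.8 0;0.09 -0.04 0 0 0 -0.8 0;0.09 -0.04 0 0 0 -0.8 0;0 0 0 0 0 0 0'
python3 st.py; python3 - <<'E'
from ov import *
ov("o6.png",34,17.5,[.5466,.0441,.130],-58,win=(270,150,75,70),s=8)
E
```

```text
t: 6.17
eef_pos: [0.5465, 0.0443, 0.1304]
ee_rot: [-0.196, -0.679, -0.196, 0.68]
force: [-0.7, -0.6, 0.4]
finger_gap: 0.0007
t 6.17 p [0.5465 0.0443 0.1304] x [-0.0004 -0.     -1.    ] yaw of tool y -57.85 j [-0.809   0.4929  0.8078  1.9851 -0.469   0.8583 -0.7543] F [-0.6764 -0.637   0.4161] gap 0.0007320497264823727
```

View pics/o6.png

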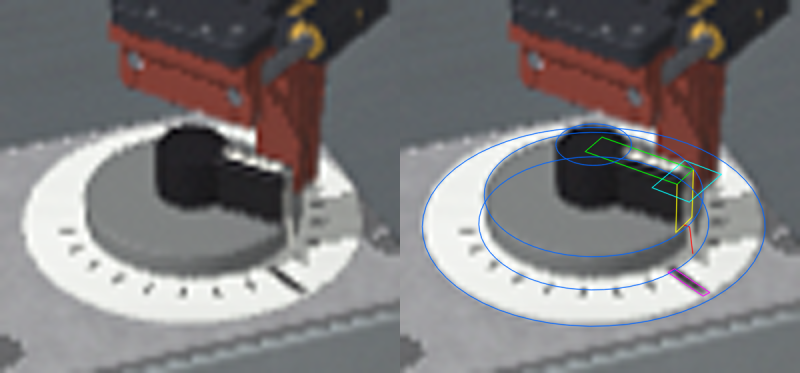

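```bash
python3 - <<'E'
from ov import *
ov("o7.png",39,17.5,win=(298,160,45,55),s=9)
E
```

```text
(no output)
```

View pics/o7.png

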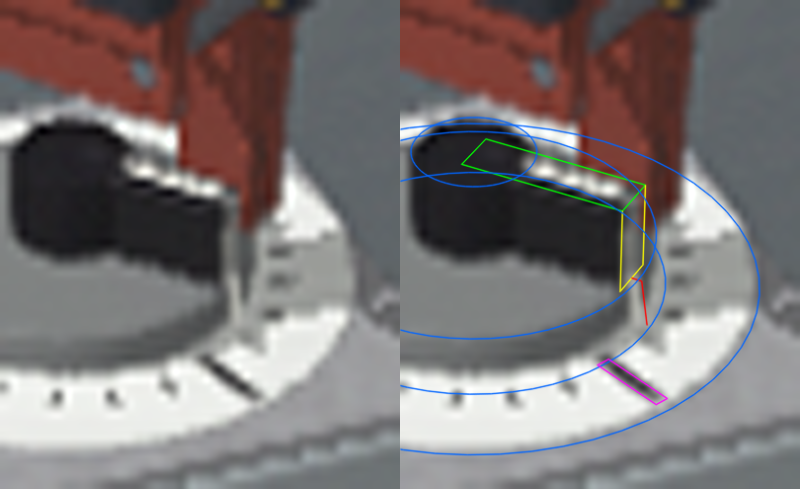

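```bash
python3 - <<'E'
from arc import *
table([.5466,.0441],28,0,4,.037,.0205)
E
python3 -m creep '0.08 -0.05 0 0 0 -0.8 0;0.08 -0.06 0 0 0 -0.8 0;0.08 -0.06 0 0 0 -0.8 0;0 0 0 0 0 0 0;0 0 0 0 0 0 0'
python3 st.py; python3 - <<'E'
from ov import *
ov("o8.png",25.5,17.2,win=(298,160,45,55),s=9)
E
```

```text
28.0 [ 0.08 -0.05] [0.549  0.0426]
24.0 [ 0.08 -0.06] [0.5514 0.0408]
20.0 [ 0.08 -0.06] [0.5538 0.039 ]
16.0 [ 0.07 -0.07] [0.5559 0.0369]
12.0 [ 0.07 -0.07] [0.558  0.0348]
8.0 [ 0.06 -0.08] [0.5598 0.0324]
4.0 [ 0.06 -0.08] [0.5616 0.03  ]
0.0 [ 0.05 -0.08] [0.5631 0.0276]
t: 6.68
eef_pos: [0.5538, 0.0392, 0.1305]
ee_rot: [0.125, 0.696, 0.125, -0.696]
force: [-0.5, 1.1, -1.8]
finger_gap: 0.0005
t 6.68 p [0.5538 0.0392 0.1305] x [ 0.0002 -0.     -1.    ] yaw of tool y -69.67 j [-0.8258  0.5239  0.8582  1.9715 -0.5145  0.8775 -0.9088] F [-0.4644  1.0607 -1.8261] gap 0.0005021381913229031
```

View pics/o8.png

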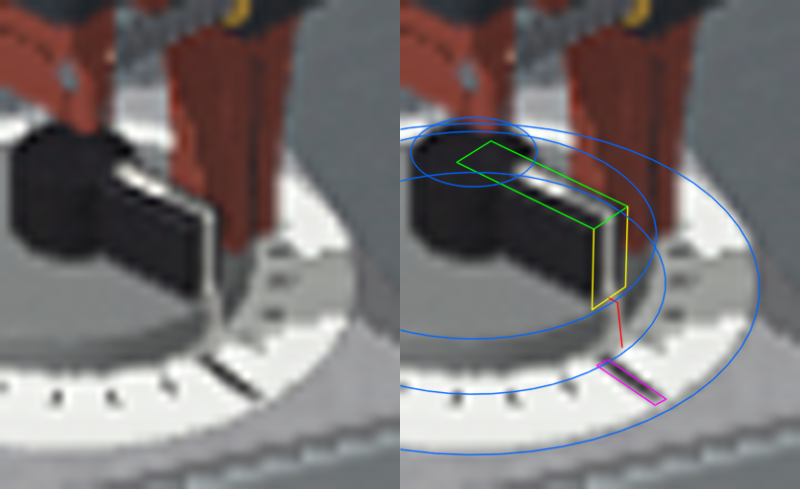

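```bash
python3 -m creep '0.07 -0.07 0 0 0 -0.8 0;0.02 -0.02 0 0 0 -0.2 0;0 0 0 0 0 0 0;0 0 0 0 0 0 0'
python3 st.py; python3 - <<'E'
from ov import *
ov("o9.png",20.5,17.2,win=(298,160,45,55),s=9)
E
```

```text
t: 7.07
eef_pos: [0.5565, 0.0365, 0.1306]
ee_rot: [0.094, 0.701, 0.094, -0.701]
force: [0.2, 1.9, -0.9]
finger_gap: 0.0007
t 7.07 p [0.5565 0.0365 0.1306] x [ 0.0004  0.     -1.    ] yaw of tool y -74.75 j [-0.8318  0.5373  0.8798  1.9663 -0.5342  0.8863 -0.9743] F [ 0.177   1.8811 -0.8766] gap 0.0006883840495633266
```

View pics/o9.png

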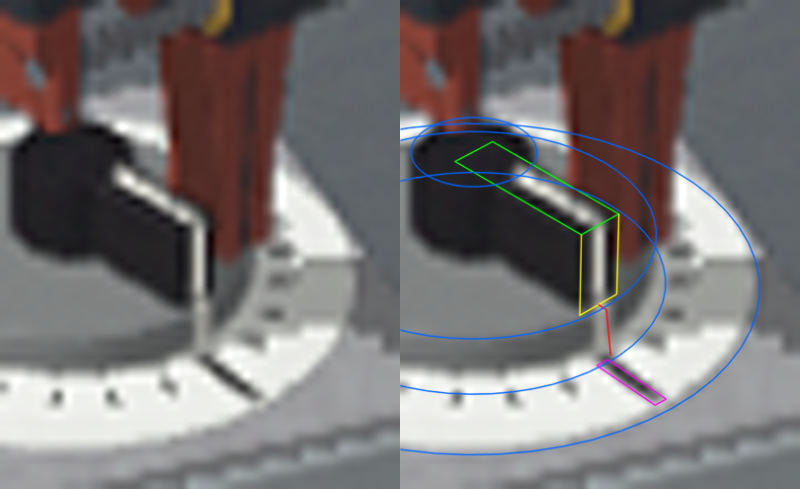

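```bash
python3 -m creep '-0.1 0.4 0 0 0 0 0;-0.1 0.5 0 0 0 0 0;0 0.3 0.7 0 0 0 0;0 0.5 0.8 0 0 0 0;0 1 0.8 0 0 0 0;0 1 0 0 0 0 0;0 1 0 0 0 0 0;0 1 0 0 0 0 0;0 0 0 0 0 0 0;0 0 0 0 0 0 0'
python3 st.py; cat > meas.py <<'E'
from ov import *
ov("%s.png"%__import__("sys").argv[1],19,17.2,win=(298,160,45,55),s=9)
f=robot.grab_frame("top"); save(f,__import__("sys").argv[1]+"_top.png")
cv2.imwrite("pics/%s_t.png"%__import__("sys").argv[1],cv2.resize(f["color"][175:245,285:375],None,fx=8,fy=8,interpolation=cv2.INTER_CUBIC)[...,::-1])
E
python3 meas.py m1
```

```text
t: 7.95
eef_pos: [0.5503, 0.209, 0.1994]
ee_rot: [0.095, 0.701, 0.094, -0.701]
force: [0.8, -0.6, -0.3]
finger_gap: 0.0003
t 7.95 p [0.5503 0.209  0.1994] x [ 0.0005 -0.0007 -1.    ] yaw of tool y -74.62 j [-1.1577  0.5094  0.9503  1.8363 -0.4759  1.0436 -1.3217] F [ 0.847  -0.5716 -0.2524] gap 0.00032464593616173107
```

View pics/m1.png

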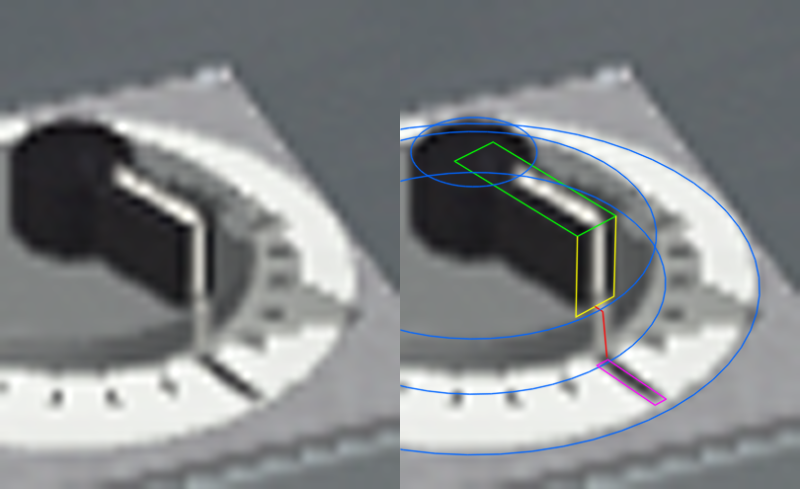

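View pics/m1_t.png

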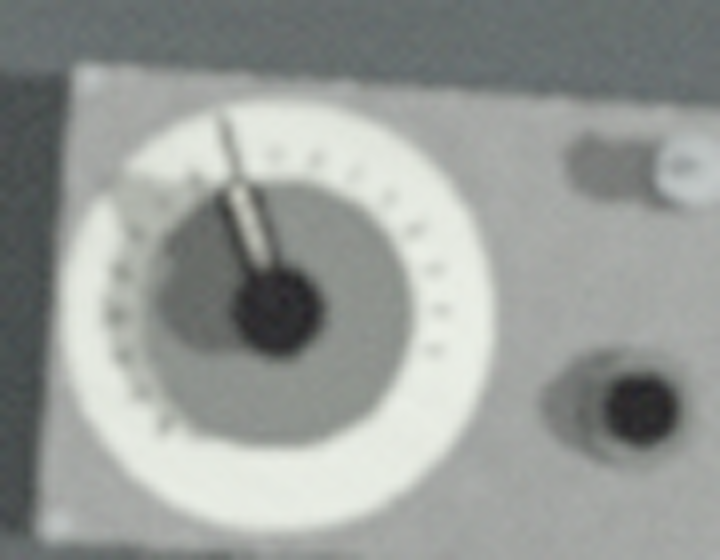

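```bash
cat > fit.py <<'E'
from ov import *
np.set_printoptions(precision=2,suppress=True)
from scipy.ndimage import map_coordinates as mc
def radial(f,z,r0,r1,thc,bright,ax,n=12,half=16):
    g=f["color"].astype(float).mean(2); res=[]
    for r in np.linspace(r0,r1,n):
        th=np.radians(np.arange(thc-half,thc+half,.25))
        px=np.array([proj(f,[ax[0]+r*np.cos(t),ax[1]+r*np.sin(t),z]) for t in th])
        v=mc(g,[px[:,1],px[:,0]],order=3); 
        if not bright: v=-v
        b=np.median(v); w=np.clip(v-b-.4*(v.max()-b),0,None)
        # keep component around peak
        k=v.argmax(); m=np.abs(np.arange(len(v))-k)<24; w=w*m
        t=(w*np.degrees(th)).sum()/w.sum(); res.append((r*1000,t,v.max()-b))
    return np.array(res)
def line_dir(res):
    r=res[:,0];t=np.radians(res[:,1]);X=r*np.cos(t);Y=r*np.sin(t);c=np.cov(X,Y);w,V=np.linalg.eigh(c);d=V[:,1]
    a=np.degrees(np.arctan2(d[1],d[0])); a=a if abs(a)<90 else a-180*np.sign(a)
    return a
if __name__=="__main__":
  for c in("top","scene"):
    f=robot.grab_frame(c)
    for nm,args in(("line",(.106,.056,.074,17,False)),("barwhite",(.147,.024,.046,18,True)),("rim?",(.107,.052,.0535,18,True,))):
        R=radial(f,*args,AX,n=(8 if nm!="rim?" else 3),half=(16 if nm=="barwhite" else 10)); print(c,nm,"thetas",R[:,1],"contrast",R[:,2].round(),"dir",line_dir(R).round(2))
E
python3 fit.py
```

```text
top line thetas [18.23 17.72 17.61 17.77 17.88 17.66 17.49 17.67] contrast [43. 54. 54. 55. 61. 62. 56. 45.] dir 16.36
top barwhite thetas [22.12 21.56 21.84 21.73 21.2  21.57 21.51  4.68] contrast [40. 50. 42. 47. 49. 48. 55. 24.] dir -3.21
top rim? thetas [10.42 10.48 10.45] contrast [52. 50. 44.] dir 11.66
scene line thetas [18.44 18.25 17.92 17.83 17.66 17.75 17.63 17.55] contrast [155. 187. 168. 173. 162. 176. 133. 105.] dir 14.97
scene barwhite thetas [21.92 22.03 21.96 21.73 21.79 21.61 21.3  20.6 ] contrast [ 87. 141. 117. 142. 170. 171. 195. 146.] dir 19.6
scene rim? thetas [10.1  10.01  9.93] contrast [77. 72. 58.] dir 3.99
```

```bash
python3 - <<'E'
from fit import *
f=robot.grab_frame("scene")
for r in(.0485,.051):
  for z in(.108,.111,.114,.117,.12,.125,.13,.135,.14):
    R=radial(f,z,r,r,20,True,AX,n=1,half=9); print(r,z,R[0])
for e in np.array([[0,0],[.001,0],[0,.001],[-.001,0],[0,-.001]]):
  for c in("top","scene"):
    f=robot.grab_frame(c) if e.sum()==0 and False else robot.grab_frame(c)
    L=radial(f,.106,.057,.073,17,False,AX+e,n=9,half=9);B=radial(f,.147,.025,.043,21,True,AX+e,n=9,half=14)
    print(e,c,"L",L[:,1].mean(),line_dir(L),"B",B[:,1].mean(),line_dir(B))
E
```

```text
0.0485 0.108 [48.5  22.23 24.44]
0.0485 0.111 [48.5  21.98 44.03]
0.0485 0.114 [48.5  21.85 50.7 ]
0.0485 0.117 [48.5  22.02 45.9 ]
0.0485 0.12 [48.5  21.31 63.14]
0.0485 0.125 [ 48.5   20.57 102.26]
0.0485 0.13 [ 48.5   20.11 143.85]
0.0485 0.135 [ 48.5   19.98 143.46]
0.0485 0.14 [ 48.5   19.84 143.75]
0.051 0.108 [51.   11.88 44.25]
0.051 0.111 [51.   19.21 30.82]
0.051 0.114 [51.   19.02 50.8 ]
0.051 0.117 [51.   18.88 57.12]
0.051 0.12 [51.   18.99 54.11]
0.051 0.125 [51.   17.86 56.71]
0.051 0.13 [ 51.    17.4  106.69]
0.051 0.135 [ 51.    17.26 113.03]
0.051 0.14 [ 51.    17.13 115.4 ]
[0. 0.] top L 17.698487712084475 16.405953896183576 B 21.47690344137001 21.319514334658777
[0. 0.] scene L 17.86997495652264 15.030281246941001 B 21.781587606694504 20.24222602068852
[0. 0.] top L 17.94762349240519 16.92232358289192 B 22.166549508169787 21.270035412649918
[0. 0.] scene L 18.093257722074178 15.248160758245632 B 22.352662334730134 19.896112873394685
[0. 0.] top L 16.853550717781335 16.98596234221526 B 19.892712887594147 20.952053271342322
[0. 0.] scene L 17.011526917275823 15.089161890370235 B 20.15408776820435 19.97772496486388
[-0.  0.] top L 17.47151458834098 16.238790359486416 B 20.86836778092715 21.30209111237579
[-0.  0.] scene L 17.63313666253555 14.870682056761268 B 21.159293019147114 20.765876683276474
[ 0. -0.] top L 18.551323052595993 16.691920902216225 B 23.121082506105544 21.525759639777306
[ 0. -0.] scene L 18.727630597661527 15.005447897393907 B 23.413987819107813 20.482039161866254
```

```bash
cat > ax.py <<'E'
from fit import *
from scipy.optimize import least_squares
def edges(f,z,ax,r0,r1,sign,ths):
    g=f["color"].astype(float).mean(2);P=[]
    rs=np.arange(r0,r1,.0003)
    for t in ths:
        px=np.array([proj(f,[ax[0]+r*np.cos(t),ax[1]+r*np.sin(t),z]) for r in rs])
        v=mc(cv2.GaussianBlur(g,(0,0),.7),[px[:,1],px[:,0]],order=1);d=sign*np.gradient(v);k=d.argmax()
        if 1<k<len(rs)-2 and d[k]>1: P.append(ax+rs[k]*np.array([np.cos(t),np.sin(t)]))
    P=np.array(P)
    s=least_squares(lambda q:np.hypot(P[:,0]-q[0],P[:,1]-q[1])-q[2],[*ax,(r0+r1)/2],loss="soft_l1",f_scale=.0005)
    return s.x,len(P),np.median(abs(s.fun))
if __name__=="__main__":
  np.set_printoptions(precision=4,suppress=True)
  for c in("top","scene"):
    f=robot.grab_frame(c)
    th=np.radians(np.arange(0,360,4.))
    a,n,m=edges(f,.105,AX,.07,.09,-1,th);print(c,"ring",a,n,m)
    thh=np.radians([t for t in range(0,360,4) if abs((t-20+180)%360-180)>45 and (c=="top" or True)])
    b,n,m=edges(f,.147,AX,.011,.023,1,thh);print(c,"hub",b,n,m)
    L=radial(f,.105,.057,.073,17,False,a[:2],n=9,half=9);B=radial(f,.147,.025,.043,20,True,b[:2],n=9,half=14)
    print("L",L[:,1].mean(),line_dir(L),"B",B[:,1].mean(),line_dir(B))
E
python3 ax.py
```

```text
top ring [0.5268 0.0084 0.0791] 83 0.0006715162113060391
top hub [0.5258 0.0085 0.0156] 67 0.00039767610234780343
L 16.714236037625266 16.6989760768588 B 19.054533999195282 20.97169949009367
scene ring [0.5229 0.0079 0.0789] 86 0.0009193722224584006
scene hub [0.5287 0.0054 0.0177] 54 0.0006329380517695968
L 17.18561288099475 14.541041873869489 B 25.915546435740584 19.521741391352293
```

```bash
python3 -m creep '0 -1 0 0 0 -0.6 0;0 -1 0 0 0 0 0;0 -1 0 0 0 0 0;0 -1 -0.3 0 0 0 0;0 -0.4 -0.7 0 0 0 0;0 0 -0.7 0 0 0 0;0 0 -0.6 0 0 0 0;0.05 -0.4 0 0 0 0 0;0.05 -0.4 0 0 0 0 0;0.05 -0.2 0 0 0 0 0'
python3 st.py
python3 -m creep '0.03 -0.11 0 0 0 0 0;0.03 -0.12 0 0 0 0 0;0.03 -0.1 0 0 0 0 0;0 0 0 0 0 0 0;0 0 0 0 0 0 0'
python3 st.py
python3 ax.py; python3 - <<'E'
from ov import *
ov("o10.png",17,17.,win=(298,160,45,55),s=9)
E
```

```text
t: 9.63
eef_pos: [0.5556, 0.0423, 0.1318]
ee_rot: [0.074, 0.704, 0.073, -0.703]
force: [-1.0, -1.0, 0.1]
finger_gap: 0.0007
t 9.63 p [0.5556 0.0423 0.1318] x [ 0.0016 -0.0011 -1.    ] yaw of tool y -78.06 j [-0.8548  0.5411  0.8973  1.9681 -0.5431  0.8901 -1.0338] F [-1.0247 -1.0164  0.0989] gap 0.0006969547951689971
t: 10.05
eef_pos: [0.5578, 0.0356, 0.1308]
ee_rot: [0.075, 0.703, 0.075, -0.703]
force: [1.2, -0.0, -0.5]
finger_gap: 0.0003
t 10.05 p [0.5578 0.0356 0.1308] x [ 0.0004  0.0001 -1.    ] yaw of tool y -77.89 j [-0.8364  0.5445  0.892   1.9637 -0.5448  0.8916 -1.0176] F [ 1.1659 -0.0179 -0.5292] gap 0.0003238181109328723
top ring [0.5264 0.0071 0.0779] 32 0.0003630244106156491
top hub [0.5283 0.0123 0.0208] 32 0.00031803944706645763
L 11.421890660712032 -25.685509859225164 B 23.3782160833314 -11.318405261191572
scene ring [0.5228 0.0081 0.079 ] 81 0.0010310897949586117
scene hub [0.5275 0.0054 0.0172] 54 0.0007485424602156482
L 17.0010412493031 14.49857732776698 B 21.823891383828222 18.461584620361123
```

View pics/o10.png

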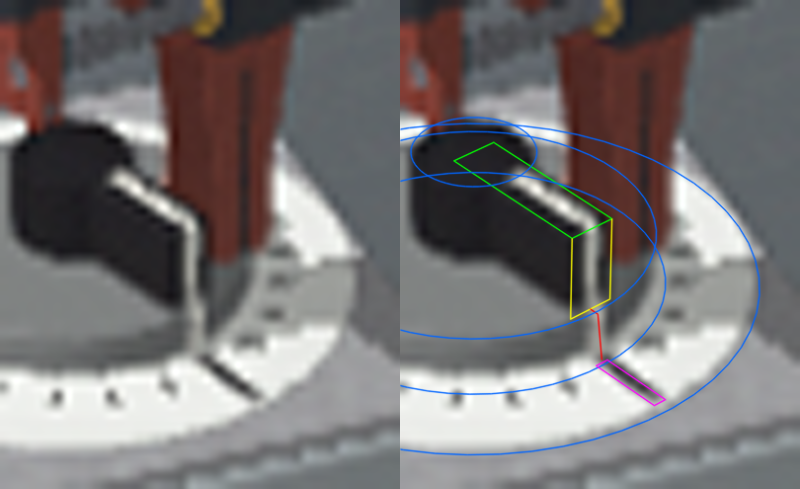

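```bash
python3 -m creep '-0.1 0.4 0 0 0 0 0;-0.1 0.5 0 0 0 0 0;0 0.3 0.7 0 0 0 0;0 0.5 0.8 0 0 0 0;0 1 0.8 0 0 0 0;0 1 0 0 0 0 0;0 1 0 0 0 0 0;0 1 0 0 0 0 0;0 0 0 0 0 0 0;0 0 0 0 0 0 0'
python3 - <<'E'
from ax import *
import pickle
np.set_printoptions(precision=4,suppress=True)
F={}
for c in("top","scene"):
    fs=[robot.grab_frame(c) for _ in range(8)]
    f=dict(fs[0]); f["color"]=np.mean([x["color"].astype(np.float32) for x in fs],0); F[c]=f
    print(c,"noise",np.std([x["color"][200:220,300:320].astype(float) for x in fs],0).mean())
pickle.dump(F,open("avg.pkl","wb"))
for c,f in F.items():
    s=9 if c=="scene" else 10
    x0,y0,w,h=(298,165,45,50) if c=="scene" else (300,180,40,50)
    cv2.imwrite(f"pics/avg_{c}.png",np.clip(cv2.resize(f["color"][y0:y0+h,x0:x0+w],None,fx=s+2,fy=s+2,interpolation=cv2.INTER_CUBIC),0,255).astype(np.uint8)[...,::-1])
    th=np.radians(np.arange(0,360,4.)) if c=="top" else np.radians([t for t in range(0,360,4) if abs((t-190+180)%360-180)>50])
    a,n,m=edges(f,.105,AX,.07,.09,-1,th);print(c,"ring",a,n,m)
    L=radial(f,.105,.057,.073,17,False,a[:2],n=9,half=9);B=radial(f,.147,.025,.043,19,True,a[:2],n=9,half=10)
    print("L",L[:,1].mean(),line_dir(L),"B",B[:,1],B[:,1].mean(),line_dir(B))
E
```

```text
t: 11.03
eef_pos: [0.5511, 0.2088, 0.1991]
ee_rot: [-0.076, -0.703, -0.076, 0.703]
force: [0.8, -1.0, 0.0]
finger_gap: 0.0003
top noise 1.7310889933106102
scene noise 0.45328374287891393
top ring [0.5269 0.0084 0.0791] 84 0.0006357170845396748
L 16.685822948048262 17.113803371750862 B [17.5761 17.4343 17.1201 16.882  17.3373 17.6245 17.3566 17.1085 16.8568] 17.255130269925242 16.572079312010942
scene ring [0.5231 0.0076 0.0789] 64 0.0007971763705793
L 17.5016540396338 14.595569540035257 B [16.9174 16.2683 15.5243 15.9783 16.1053 16.7598 16.6367 16.6587 17.1339] 16.442513407698577 17.981627861556206
```

View pics/avg_top.png

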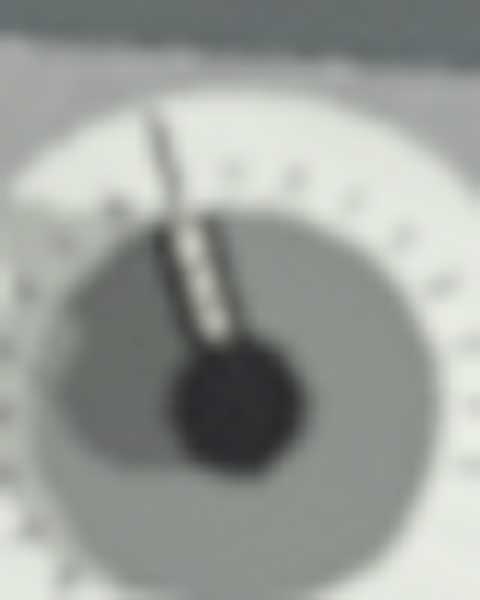

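View pics/avg_scene.png

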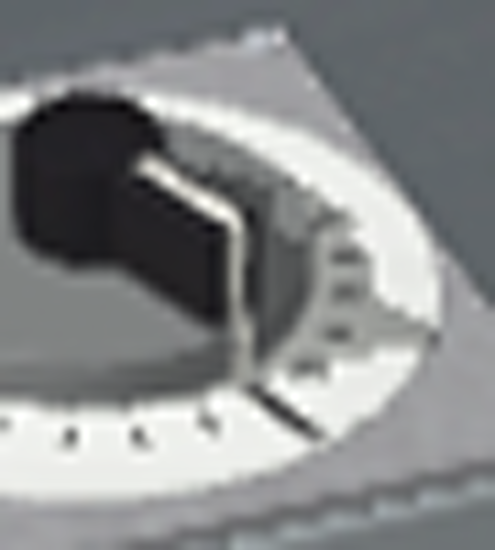

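```bash
python3 - <<'E'
from h import *
import pickle
F=pickle.load(open("avg.pkl","rb"))
np.set_printoptions(precision=4,suppress=True)
C={}
for c,p in(("top",(364,222.5)),("scene",(250.5,192))):
    f=F[c]; g=f["color"].mean(2); x,y=int(p[0]),int(p[1]); s=g[y-10:y+11,x-10:x+11]
    w=np.clip(75-s,0,None); n,lab,_,_=cv2.connectedComponentsWithStats((w>0).astype(np.uint8)); w=w*(lab==lab[10,10]); Y,X=np.mgrid[y-10:y+11,x-10:x+11]
    C[c]=((w*X).sum()/w.sum(),(w*Y).sum()/w.sum()); print(c,C[c],(w>0).sum(),s.min())
    for z in(.12,.125,.13,.135): print(z,atz(f,C[c],z))
    cv2.imwrite(f"pics/b_{c}.png",cv2.resize(f["color"][y-25:y+25,x-25:x+25],None,fx=8,fy=8,interpolation=cv2.INTER_CUBIC).clip(0,255).astype(np.uint8)[...,::-1])
a=cv2.imread("pics/b_top.png");b=cv2.imread("pics/b_scene.png");cv2.imwrite("pics/b.png",np.hstack([a,b]))
E
```

```text
top (np.float64(364.5969249259535), np.float64(225.67941567309703)) 56 42.333332
0.12 [ 0.4945 -0.1228  0.12  ]
0.125 [ 0.4944 -0.1222  0.125 ]
0.13 [ 0.4943 -0.1215  0.13  ]
0.135 [ 0.4942 -0.1209  0.135 ]
scene (np.float64(250.14616503161588), np.float64(190.56170408345486)) 85 18.0
0.12 [ 0.4918 -0.1235  0.12  ]
0.125 [ 0.4988 -0.1252  0.125 ]
0.13 [ 0.5058 -0.1268  0.13  ]
0.135 [ 0.5127 -0.1285  0.135 ]
```

View pics/b.png

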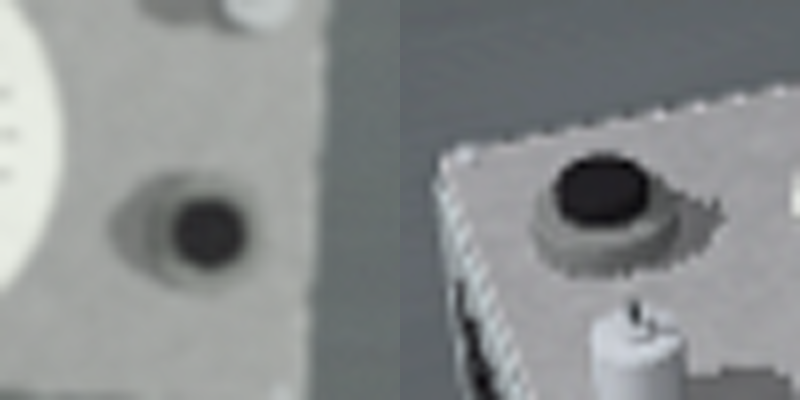

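```bash
python3 -m creep '-0.19 -1 0.2 0 0 0 0;-0.19 -1 0 0 0 0 0;-0.19 -1 0 0 0 0 0;-0.19 -1 0 0 0 0 0;-0.19 -1 0 0 0 0 0;-0.19 -1 0 0 0 0 0;-0.19 -1 0 0 0 0 0;-0.19 -1 0 0 0 0 0;-0.19 -1 0 0 0 0 0;-0.19 -1 0 0 0 0 0'
python3 -m creep '0 -0.6 0 0 0 0 0;0 -0.43 0 0 0 0 0;0 0 -0.6 0 0 0 0;0 0 -0.6 0 0 0 0;0 0 -0.4 0 0 0 0;0 0 0 0 0 0 0;0 0 0 0 0 0 0'
python3 st.py; python3 - <<'E'
from h import *
f=robot.grab_frame("scene"); t=robot.grab_frame("top")
a=cv2.resize(f["color"][140:230,210:310],None,fx=4,fy=4,interpolation=cv2.INTER_CUBIC);b=cv2.resize(t["color"][160:250,285:385],None,fx=4,fy=4,interpolation=cv2.INTER_CUBIC)
s=robot.read_state()["eef_pos"]; q=(proj(f,s)-[210,140]+.5)*4; cv2.circle(a,tuple(int(v) for v in q),3,(0,255,0),1)
cv2.imwrite("pics/p1.png",np.hstack([a,b])[...,::-1])
E
```

```text
t: 12.67
eef_pos: [0.4942, -0.0948, 0.2057]
ee_rot: [0.074, 0.703, 0.075, -0.703]
force: [0.6, -0.7, 0.3]
finger_gap: 0.0007
t: 13.25
eef_pos: [0.4943, -0.1245, 0.1574]
ee_rot: [-0.074, -0.703, -0.074, 0.704]
force: [0.7, -0.0, 0.6]
finger_gap: 0.0005
t 13.25 p [ 0.4943 -0.1245  0.1574] x [-0.0013 -0.0003 -1.    ] yaw of tool y -77.92 j [-0.6355  0.4276  0.9715  2.0545 -0.4555  0.8898 -0.7691] F [ 0.6596 -0.0126  0.6254] gap 0.0005048983786191649
```

View pics/p1.png

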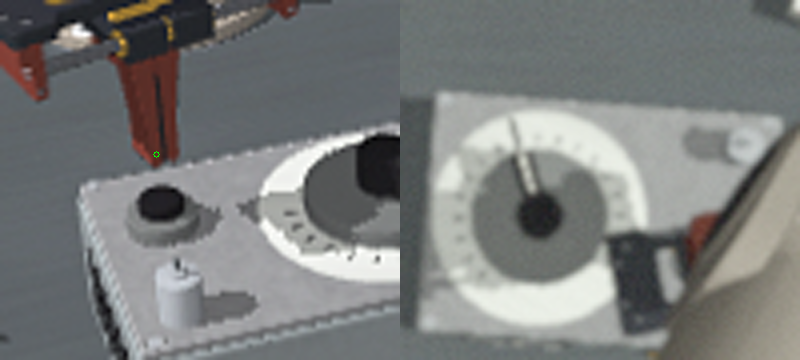

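```bash
python3 -m creep '0 0.05 -0.3 0 0 0 0;0 0 -0.3 0 0 0 0;0 0 -0.1 0 0 0 0;0 0 0 0 0 0 0;0 0 0 0 0 0 0'
for i in 1; do python3 -m creep '0 0 -0.07 0 0 0 0;0 0 -0.07 0 0 0 0;0 0 0 0 0 0 0'; done
python3 -m creep '0 0 -0.07 0 0 0 0;0 0 -0.07 0 0 0 0;0 0 0 0 0 0 0'
```

```text
t: 13.77
eef_pos: [0.4944, -0.123, 0.1363]
ee_rot: [-0.074, -0.703, -0.074, 0.703]
force: [-0.3, 0.7, 0.1]
finger_gap: 0.0005
t: 14.02
eef_pos: [0.4945, -0.1229, 0.1322]
ee_rot: [-0.074, -0.703, -0.074, 0.703]
force: [-0.5, 0.3, 0.3]
finger_gap: 0.0005
t: 14.27
eef_pos: [0.4944, -0.1229, 0.1278]
ee_rot: [-0.074, -0.703, -0.075, 0.703]
force: [-0.6, 0.5, 0.2]
finger_gap: -0.0
```

```bash
python3 -m creep '0 0 -0.07 0 0 0 0;0 0 0 0 0 0 0;0 0 0 0 0 0 0'
python3 -m creep '0 0 -0.07 0 0 0 0;0 0 0 0 0 0 0;0 0 0 0 0 0 0'
python3 -m creep '0 0 -0.07 0 0 0 0;0 0 0 0 0 0 0;0 0 0 0 0 0 0'
```

```text
t: 14.52
eef_pos: [0.4947, -0.123, 0.1261]
ee_rot: [-0.074, -0.703, -0.074, 0.703]
force: [-0.8, 1.3, 2.6]
finger_gap: 0.0003
t: 14.77
eef_pos: [0.4947, -0.123, 0.124]
ee_rot: [0.074, 0.703, 0.074, -0.703]
force: [-1.1, -0.5, 3.6]
finger_gap: 0.0008
t: 15.02
eef_pos: [0.4947, -0.123, 0.1219]
ee_rot: [0.074, 0.703, 0.074, -0.703]
force: [-0.6, 0.4, 3.7]
finger_gap: 0.0006
```

```bash
python3 -m creep '0 0 -0.03 0 0 0 0;0 0 0 0 0 0 0;0 0 0 0 0 0 0'
python3 -m creep '0 0 -0.03 0 0 0 0;0 0 0 0 0 0 0;0 0 0 0 0 0 0'
```

```text
t: 15.27
eef_pos: [0.4947, -0.123, 0.1213]
ee_rot: [0.074, 0.703, 0.075, -0.703]
force: [-2.0, 1.1, 8.5]
finger_gap: 0.0003
t: 15.52
eef_pos: [0.4948, -0.123, 0.1211]
ee_rot: [0.074, 0.703, 0.075, -0.703]
force: [-5.5, 1.7, 18.5]
finger_gap: 0.0001
```

```bash
python3 -m creep '0 0 0.06 0 0 0 0;0 0 0.15 0 0 0 0;0 0 0.3 0 0 0 0;0 0 0.6 0 0 0 0;0 0 0.8 0 0 0 0;0 0 0.8 0 0 0 0;0 0 0 0 0 0 0'
python3 -m creep '0 -1 0.3 0 0 0 0;0 -1 0.3 0 0 0 0;0 -1 0 0 0 0 0;0 -1 0 0 0 0 0;0 -1 0 0 0 0 0;0 -1 0 0 0 0 0;0 -1 0 0 0 0 0;0 -1 0 0 0 0 0;0 0 0 0 0 0 0;0 0 0 0 0 0 0'
python3 - <<'E'
from ax import *
import pickle
np.set_printoptions(precision=4,suppress=True)
F={}
for c in("top","scene"):
    fs=[robot.grab_frame(c) for _ in range(6)]
    f=dict(fs[0]); f["color"]=np.mean([x["color"].astype(np.float32) for x in fs],0); F[c]=f
O=pickle.load(open("avg.pkl","rb")); im=[]
for c,f in F.items():
    x0,y0,w,h=(225,140,130,120) if c=="scene" else (285,170,100,92.3)
    h=int(h);k=400/w
    im.append(cv2.resize(np.clip(cv2.resize(f["color"][y0:y0+h,x0:x0+w],None,fx=k,fy=k,interpolation=cv2.INTER_CUBIC),0,255),(400,368)))
    th=np.radians(np.arange(0,360,4.)) if c=="top" else np.radians([t for t in range(0,360,4) if abs((t-190+180)%360-180)>50])
    a,n,m=edges(f,.105,AX,.07,.09,-1,th);print(c,"ring",a,n,m)
    L=radial(f,.105,.057,.073,17,False,a[:2],n=9,half=9);B=radial(f,.147,.025,.043,19,True,a[:2],n=9,half=10)
    print("L",L[:,1].mean(),line_dir(L),"B",B[:,1].mean(),line_dir(B))
cv2.imwrite("pics/end.png",np.hstack(im).astype(np.uint8)[...,::-1])
E
```

```text
t: 16.1
eef_pos: [0.4967, -0.124, 0.2051]
ee_rot: [0.075, 0.705, 0.074, -0.701]
force: [0.9, -0.8, 0.4]
finger_gap: 0.0005
t: 16.93
eef_pos: [0.4934, -0.3646, 0.2189]
ee_rot: [-0.073, -0.703, -0.073, 0.704]
force: [0.8, 0.3, -0.3]
finger_gap: 0.0006
top ring [0.5268 0.0081 0.0787] 88 0.0005445120511641185
L 16.838761601331463 18.29887833586818 B 17.7518108413042 16.801315911444647
scene ring [0.5236 0.0074 0.0784] 64 0.0006266047480725512
L 17.77278307706367 14.541520185408302 B 16.888739235845538 17.984217980520754
```

View pics/end.png

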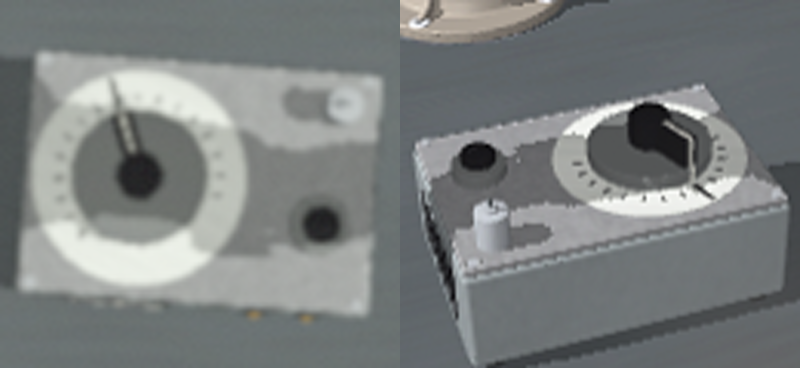

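The mark and the line agree within about 1° in both views, the button is up again, the motor is still standing, and the box has not moved. The arm is clear of everything, so I am handing in.

```bash
python3 -c "
from rig import robot
print(robot.job_done())"
```

```text
the job is handed in; nothing more can be done
None
```

I turned the dial onto the long line, then pressed the output button right down and let it come up. The job was handed in at about 17.5 s of the 48 s allowed; no verdict was reported.

- **Dial:** I pushed the pointer about 99° clockwise with the shut fingertips. A first stop came out roughly 2–4° short, so I backed off, measured again and nudged it on.
- **Button:** Contact came at about z = 0.127 m and it stopped at 0.121 m, which is the full 6 mm. Force at the bottom was about 18 N down, with about 5.5 N sideways for a moment. The last pictures show the button up.
- **Last alignment check:** With ring-centred angles, the top view puts the line at 16.8° and the pointer at 17.8°. The scene view puts them at 17.8° and 16.9°. The two cameras disagree on the sign, so I take it as aligned within about 1°.
- **Check that disagreed:** Judging by the direction of the marks alone, the scene view still gives a 3° difference (14.5° against 18.0°) and the top view gives 1.5° the other way. I trusted these less because the marks are only a few pixels long.
- **Rest of the scene:** The fitted ring centre moved by less than 1 mm, so the transformer did not shift. The small motor was still standing in its place. I did not check the other items one by one, but the arm never went near them at a height that could touch them.

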